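# Clamp a plane iron in the honing jig

## Robot

A 7-joint arm with a two-finger parallel gripper is mounted at the origin on the work surface. World frame = base frame: x ahead of the robot, y to its left, z up, the work surface at z = 0. Lengths are in m, angles in degrees, forces in N, time in s.
With the tool pointing down it reaches from about 0.4 to 0.85 m from the base axis. Payload 10.4 kg.
Tool frame: the origin (TCP) lies at the centre of the arm's flange, where the gripper is bolted on; the fingertips stand 173 mm ahead of it and the grasp point (between the pads) lies bot.pinch_z ahead of it (bot.pinch_z is the distance from the TCP to the grasp point, in m); z points along the fingers, y is the line along which they close (so a half turn about z gives the same grasp; the last joint's range is limited). The gripper opens to 85 mm and grips with 20 to 120 N. Pads are 22 mm wide; open, the fingers measure 114 mm over their backs; the gripper's body (76 mm by 85 mm) begins 54 mm behind the grasp point. The pads swing forward as they close: fully open they stand 13 mm farther back than shut.
Start: joints at [66.887, 19.034, -3.707, 83.658, 1.238, 77.344, -5.071], TCP at [0.232, -0.58, 0.405] pointing down, gripper open.
Joint ranges: [-148.97, 148.97], [-28.65, 121.19], [-84.17, 76.75], [9.2, 138.47], [-72.65, 252.65], [3.7, 117.97], [-149.18, 149.18]. Speed limits (degrees/s): [127.2, 127.2, 159.86, 159.86, 180, 180, 180].

## Interface

Orientations are given as a 3x3 rotation matrix whose columns are the frame's x, y, z axes.
In Python, from plant import bot, optics gives the robot as it stands. The module is installed in compiled form; this text tells all that it offers.
- The arm moves only by the tool jog_arm, never from a script. Its argument "plan" is a list of rows, each a list of 7 numbers: the shift along the world's x, y, z in mm, then the turn, a rotation vector about the world's x, y, z in degrees, then the finger opening in mm, from 0 to 85.4. A call has 1 to 20 rows; each row shifts and turns the commanded pose from where the row before left it; what a row does not reach is not made up. A row lasts 1/8 s, in which the tool goes at most 62.5 mm and 10.7 degrees, less where a joint would pass 70% of its speed; a pose out of reach is approached as far as the arm can. A call is refused whole if a number of a shift passes 62.5 or a number of a turn 10.7, either way. A call with a gripper value outside its range is refused whole. The fingers move at their own pace and stop on an object; "newtons" is the grip in N (left out, the last holds). Time passes only in rows, so rows that do not move let the fingers close. It gives the time, the measured TCP pose, the force, the opening and the grip force at its end, in the units of the state.
- bot.get_state(): the state, without advancing time (a new reading comes with each control period).
- optics.read_camera(name): name is "side" or "top"; returns (picture, depth): 384x512x3 uint8, red, green, blue; 384x512 float32, m along the optical axis (not along the pixel's ray), 0 where there is no reading.
- optics.camera_model(name): a dict with "fx", "fy", "cx", "cy" (pixels), "R" (3x3) and "t" (3): a world point X has camera coordinates R X + t. Camera axes: x right, y down, z forward; pixel columns grow to the right and rows downward; lengths in m; the calibration is good to about 2 mm. A picture is of the moment at which its call begins. camera_model takes no time and is no camera call.
- bot.sign_off(): hands the job in; it is judged then, once.
The state is a dict: "time_s": time; "joint_pos": joint angles; "dq": joint speeds; "effort": joint torques, N m; "position": TCP position; "ee_rot": TCP orientation; "ft_force": force on the tool from outside, world axes, zero at the start; "torque": the same for the moment, N m; "gripper_width": finger opening in m; "grasp_force": force on a finger pad.
Only numpy, scipy, OpenCV 4.12 (cv2) and the standard library are available. Lean on these libraries where they do the work, as an engineer would, in place of code of your own. Each camera call takes 0.05 s, during which the arm holds its last target. There are 200 camera calls.

## Task

Get the plane iron ready for honing: move the amber jar out of the way of the jig's locking arm and stand it upright on the cork mat, and slide the iron nose first into the jig's slot until it is fully home against the stop. Only then push the red-balled arm of the locking knob round clockwise until it clicks past its detent and stays there, with the iron still home. Do not knock the jar over, and leave the brass plane, the gouge, the steel bowl and the white bell pot where they are.

Things in the scene. Friction and masses are not known exactly. Their poses are not given: they have to be found in the camera images.
- jig: Honing jig fixed to the bench. Origin on the bench under the knob's axis; x runs along the blade lane INTO the slot, y to the left of that, z up. Wooden apron, top 25 mm above the bench, from x=-215 to -32 mm, 120 mm wide. Green clamp head with the slot from x=-32 to +32 mm, 70 mm wide, top at z=75 mm, the locking knob on top.
- mouth (a point): Middle of the slot mouth (jig x=-32 mm), on the slot floor, which is level with the apron (25 mm above the bench). Its axes are the jig's. The slot is 42 mm wide, 13 mm high and 50 mm deep. Two low aluminium guides, 10 mm high, flare out from the mouth to about jig x=-78, where they stand about 70 mm apart inside.
- stop (a point): Middle of the steel stop's face at the end of the slot (jig x=+18 mm), on the slot floor (25 mm above the bench). Its axes are the jig's.
- knob_axis (a point): Point on the locking knob's upright axis, on top of the clamp head, at the middle height of its arm (95 mm above the bench).
- lever_ball (a point): Centre of the red ball (28 mm diameter) at the end of the knob's arm, 102 mm from the knob's axis and 95 mm above the bench. The steel arm between knob (radius 20 mm) and ball is 12 mm wide and 14 mm high (z 88 to 102 mm).
- lever (a joint): Turn of the locking knob, rad, clockwise from above. 0: arm 120 deg anticlockwise of the jig's x axis; starts between 0 and 0.35. Turns freely to about 1.1, then a spring detent resists (about 6 N pushed at 80 mm from the axis); half-way over is 1.45, then it snaps on to its end stop at about 1.8 and stays. Let go before half-way it springs back.
- iron: Loose plane iron with its cap iron, a flat steel blade 120 x 38 x 8 mm (the first 20 mm behind the cutting edge, the nose, is 5 mm thick), about 0.2 kg. Origin in the middle of its underside, x towards the nose, z up. It starts lying on the jig's apron in front of the slot, nose roughly towards it, up to 0.3 rad askew.
- iron_nose (a point): Middle of the iron's nose edge, at its underside.
- iron_tail (a point): Middle of the iron's tail edge, at its underside.
- jar: Amber glass varnish jar with black lid, standing on the bench in the way of the knob's arm. 52 mm diameter, 115 mm high, about 0.28 kg. Origin in the middle of its underside.
- mat: Round cork mat fixed on the bench, 120 mm diameter, 4 mm thick, to the left or to the right of the jig. Origin in the middle of its underside.
- plane: Bystander: small brass plane, 75 x 30 x 35 mm, standing beside the apron. Origin in the middle of its underside, x along it.
- gouge: Bystander: gouge with wooden handle lying on the bench on the other side of the apron, about 190 mm long and 22 mm thick. Origin near its middle at the underside; x towards its steel end.
- bell: Bystander: white bell-shaped ceramic pot with a red ball on top, 68 mm diameter at the foot, 85 mm high. Origin in the middle of its underside.
- cup: Bystander: small steel bowl, 66 mm across, 45 mm high, standing close beside the clamp head. Origin in the middle of its underside.
Mind the look-alikes: they are no part of the job. What is meant by the iron is not pink, and is the larger of those in its own colour.

How it is judged (in metres and radians):
On the way, in this order (a step that is already met when the one before it is completed fails the run):
1. the jar stands released on the cork mat and the iron is fully home in the slot, the locking knob not yet clicked (horizontal distance between jar and mat below 0.034 m and height (world z) of jar below 0.01 m and angle between jar's own z axis and vertical below 0.1 rad and linear speed of each of jar, iron below 0.02 m/s and contact force between jar and the fingers below 0.2 N and horizontal distance between iron_nose and stop below 0.005 m and x of iron_nose in the frame of stop above -0.0035 m and z of iron_nose in the frame of stop below 0.006 m and angle between the x axis of iron and the x axis of jig, either way round below 0.09 rad and value of joint lever below 1.3 rad), for 0.2 s.
2. the locking knob has been turned past its detent (value of joint lever above 1.62 rad and velocity of joint lever below 0.1 rad/s), for 0.2 s.
At the end, for the whole second after the job is handed in: The jar stands upright on the cork mat, released and at rest, its centre within 34 mm of the mat's; the iron lies in the slot with its nose within 3.5 mm of the stop and straight (within 0.09 rad); the locking knob rests past its detent (joint above 1.62 rad) (all of step 2 and horizontal distance between jar and mat below 0.034 m and height (world z) of jar below 0.01 m and angle between jar's own z axis and vertical below 0.1 rad and linear speed of each of jar, iron below 0.02 m/s and contact force between jar and the fingers below 0.2 N and horizontal distance between iron_nose and stop below 0.005 m and x of iron_nose in the frame of stop above -0.0035 m and z of iron_nose in the frame of stop below 0.006 m and angle between the x axis of iron and the x axis of jig, either way round below 0.09 rad); the robot touches nothing.
It fails at once if the jar is tipped over (angle between jar's own z axis and vertical above 0.5 rad).
It fails at once if the locking knob is clicked while the iron is not in the slot (value of joint lever above 1.5 rad and x of iron_nose in the frame of stop below -0.01 m).
It fails at once if one of the bystanders (brass plane, gouge, bell pot, steel bowl) is disturbed: moved more than 30 mm (distance of any of plane, gouge, bell, cup from where it was at the start of the episode above 0.03 m).
It also fails if it takes over 72 s, if anything falls off the work surface, if the arm or the gripper's body presses on something with over 40 N, if the wrist force passes 120 N, or if a joint passes its speed limit or range.

## Working session

There is one attempt and no reset: what is moved stays moved. The work goes in short steps, Python scripts to look and compute and a tool call to move; the robot and the scene stay as the last step left them, time stands still between calls to the robot, and variables do not carry over. Pictures are saved under pics/ and viewed, at most 10 in all, crops included, and the job is handed in when it is done.

Besides the shell and the picture viewer there is one more tool, called as name([rows], argument=value, ...), one row to a line, values as JSON. jog_arm: Moves the arm, as the interface text tells. Its arguments: {"type":"object","properties":{"plan":{"type":"array"},"newtons":{"type":"number"}},"required":["plan"]}

```bash
mkdir -p pics; cat > h.py <<'E'
from plant import bot, optics
import numpy as np, cv2
def ray(name,u,v,z):
    m=optics.camera_model(name);R=np.array(m["R"]);t=np.array(m["t"])
    d=R.T@np.array([(u-m["cx"])/m["fx"],(v-m["cy"])/m["fy"],1]);c=-R.T@t
    return c+d*(z-c[2])/d[2]
def cloud(name,dep):
    m=optics.camera_model(name);R=np.array(m["R"]);t=np.array(m["t"])
    v,u=np.mgrid[:dep.shape[0],:dep.shape[1]]
    P=np.stack([(u-m["cx"])/m["fx"]*dep,(v-m["cy"])/m["fy"]*dep,dep],-1)
    return (P-t)@R
def snap(tag):
    o={}
    for n in("top","side"):
        p,d=optics.read_camera(n);cv2.imwrite(f"pics/{n}_{tag}.png",p[...,::-1]);np.savez(f"{n}_{tag}.npz",p=p,d=d);o[n]=(p,d)
    return o
E
python3 - <<'E'
from h import *
snap("0")
print(bot.pinch_z,bot.get_state())
for n in("top","side"):
    m=optics.camera_model(n);print(n,-np.array(m["R"]).T@m["t"])
E
```

```text
0.1547 {'time_s': 0.1, 'joint_pos': array([66.88760546, 19.06680769, -3.70811646, 83.69999421,  1.23641625,
       77.34431663, -5.07119003]), 'dq': array([ 0.10454085, -0.12766114,  0.14532481, -0.11109541, -0.09813745,
       -0.00166381,  0.04047243]), 'effort': array([ 1.47097511e-03, -6.26746631e+01,  4.89539572e-02, -3.92431068e+01,
        1.62349310e-02,  7.01962999e-03,  6.38715755e-05]), 'position': array([ 0.23225748, -0.58011589,  0.40402225]), 'ee_rot': array([[ 9.28363657e-01,  3.71672813e-01, -4.91229353e-04],
       [ 3.71673136e-01, -9.28362952e-01,  1.14395897e-03],
       [-3.08606829e-05, -1.24458669e-03, -9.99999225e-01]]), 'ft_force': array([1.16956078, 0.3825181 , 0.40795067]), 'torque': array([ 0.00901411, -0.03962538,  0.01831323]), 'grasp_force': 0.0, 'gripper_width': 0.08517780000842555}
top [0.36861442 0.01531919 1.1766717 ]
side [0.22299559 0.65894634 0.62789508]
```

View pics/top_0.png

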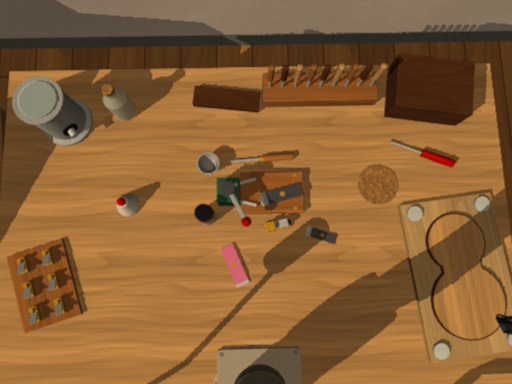

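View pics/side_0.png

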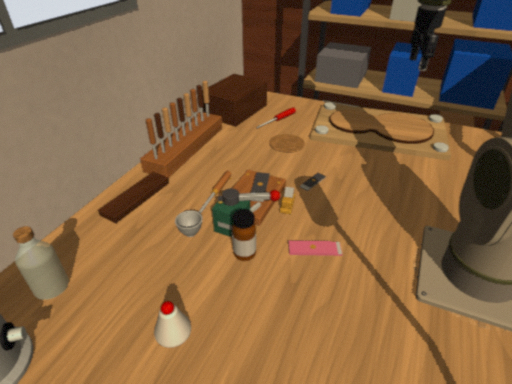

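```bash
python3 - <<'E'
from h import *
z=np.load("top_0.npz");p=z["p"];d=z["d"]
c=cv2.resize(p[135:265,180:410],None,fx=3.4,fy=3.4,interpolation=cv2.INTER_CUBIC)
cv2.imwrite("pics/crop0.png",c[...,::-1])
C=cloud("top",d)
hsv=cv2.cvtColor(p,cv2.COLOR_RGB2HSV)
def rep(name,mask,box,zlo,zhi):
    m=np.zeros(mask.shape,bool);x0,y0,x1,y1=box;m[y0:y1,x0:x1]=True
    m&=mask&(C[...,2]>zlo)&(C[...,2]<zhi)&(d>0)
    mm=m.astype(np.uint8);n,l,s,_=cv2.connectedComponentsWithStats(mm)
    k=1+np.argmax(s[1:,4]);mk=l==k
    P=C[mk];r=cv2.minAreaRect((P[:,:2]*1000).astype(np.float32))
    print(name,mk.sum(),"mean",P.mean(0).round(4),"zmed",np.median(P[:,2]).round(4),"rect",np.round(r[0],1),np.round(r[1],1),round(r[2],1))
    return P
H,S,V=[hsv[...,i].astype(int) for i in range(3)]
A=np.ones(H.shape,bool)
rep("jarlid",A,(190,200,220,228),.09,.14)
rep("ball",((H<8)|(H>172))&(S>170),(236,212,258,232),.06,.14)
rep("green",(H>60)&(H<100)&(S>60),(210,170,245,210),.06,.085)
rep("knob",A,(215,170,245,206),.086,.14)
rep("apron+iron",A,(240,165,315,220),.015,.045)
rep("iron",(S<90),(255,175,310,215),.024,.045)
rep("mat",(S>60)&(V<190),(350,155,405,210),.0015,.012)
rep("plane",A,(258,212,296,236),.01,.05)
rep("cup",A,(190,145,225,178),.015,.07)
rep("bell",A,(110,185,145,220),.01,.12)
rep("gouge",A,(228,148,300,168),.006,.04)
rep("smalliron",A,(300,222,342,247),.003,.04)
np.set_printoptions(linewidth=250)
print((C[176:212:2,255:308:3,2]*1000).astype(int))
E
```

```text
jarlid 264 mean [0.4854 0.1407 0.1144] zmed 0.1158 rect [486.2 141.6] [45.3 45.1] 55.2
ball 63 mean [0.4585 0.0272 0.1062] zmed 0.1067 rect [459.   27.5] [22.3 20.9] 44.2
green 139 mean [0.5355 0.0917 0.0753] zmed 0.0757 rect [548.3  85.3] [36. 65.] 90.0
knob 252 mean [0.5435 0.0725 0.1062] zmed 0.1075 rect [538.7  73.1] [83.1 38.4] 13.6
apron+iron 2568 mean [ 0.5495 -0.0474  0.0278] zmed 0.0269 rect [550.9 -47.5] [182.7 120.8] 89.8
iron 459 mean [ 0.5405 -0.071   0.0334] zmed 0.0335 rect [540.7 -71.9] [ 36.2 117.5] 13.5
mat 1714 mean [ 0.5759 -0.3619  0.0044] zmed 0.0042 rect [ 576.4 -365.4] [164.1 167. ] 86.9
plane 263 mean [ 0.4559 -0.0606  0.0258] zmed 0.0288 rect [456.8 -61.7] [30.2 75.8] 11.0
cup 275 mean [0.6412 0.1371 0.0334] zmed 0.0348 rect [635.5 134.8] [62.8 61.2] 0.3
bell 412 mean [0.5214 0.3627 0.0439] zmed 0.0404 rect [525.3 369.3] [62.4 64.7] 73.7
gouge 319 mean [ 0.6546 -0.0422  0.0186] zmed 0.0189 rect [656.1 -23.7] [ 22.6 190.5] 1.1
smalliron 295 mean [ 0.4253 -0.1878  0.0065] zmed 0.0064 rect [ 427.3 -187. ] [90.3 42.2] 75.7
[[  28   26   26   27   26   25   26   
[... 935 characters left out ...]
30   34   37   29   32   32   28   28    0   -2]
 [  26   26   30   32   34   32   35   35   33   33   32   31   26   28   24   24    4    2]
 [  28   27   26   33   28   35   33   33   32   28   29   24   25   25   28   28    2   -3]
 [  24   29   30   29   29   35   32   23   24 1176   29   28   28   27   24   26   21   -1]
 [  34   25   25   31   26   25   24   24   27   24   26   27   26   25   25   25   29   -3]
 [  25   26   27   28   23   26   26   28   24   27   28   24   29   30   25   25   27    2]
 [  24   26   24   29   24   26   26   28   26   23   26   24   29   30   28   26   25    0]
 [1176   27   27   24   24   25   24   25   27   28   25   27   29   24   26   27   27    1]]
```

View pics/crop0.png

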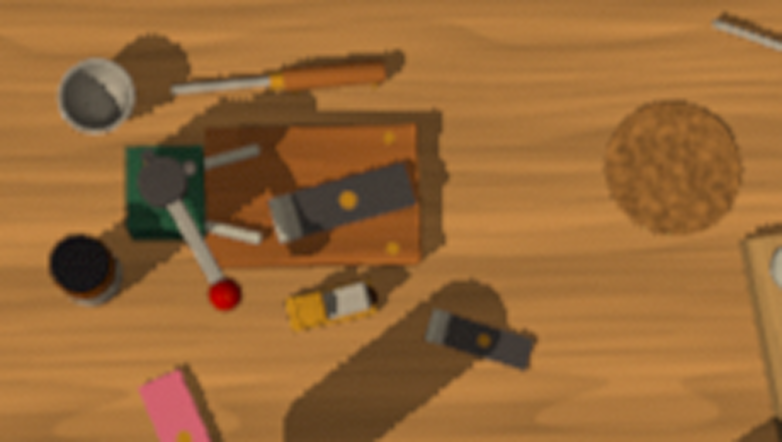

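```bash
python3 - <<'E'
from h import *
z=np.load("top_0.npz");p=z["p"];d=z["d"];C=cloud("top",d)
print("mat",ray("top",378.2,184.4,.004),"knob",ray("top",180+162/3.4,135+180/3.4,.107),"jarlid",ray("top",180+81/3.4,135+265/3.4,.115))
# apron edges: fit lines to boundary of z>.015 comp per row/col
m=(C[...,2]>.015)&(C[...,2]<.032)&(d>0)
for side in("tail","left","right"):
    pts=[]
    if side=="tail":
        for r in range(180,212):
            c=[c for c in range(290,320) if m[r,c]]
            pts.append(ray("top",max(c)+.5,r,.025))
    else:
        for c in range(262,300):
            rr=[r for r in range(165,225) if m[r,c]]
            if side=="left": # image down, jig left
                q=[r for r in range(200,216) if m[r,c]]; pts.append(ray("top",c,max(q)+.5,.025))
            else:
                q=[r for r in range(168,180) if m[r,c]]; pts.append(ray("top",c,min(q)-.5,.025))
    pts=np.array(pts,np.float32)[:,:2]
    l=cv2.fitLine(pts,cv2.DIST_HUBER,0,.001,.001).ravel();print(side,l.round(4),pts.std(0).round(4))
# iron by dark grey colour
hsv=cv2.cvtColor(p,cv2.COLOR_RGB2HSV)
k=((hsv[...,1]<90)).astype(np.uint8);b=np.zeros_like(k);b[178:212,256:308]=1;k*=b
n,l,s,_=cv2.connectedComponentsWithStats(k);i=1+np.argmax(s[1:,4])
q=np.argwhere(l==i)[:,::-1]
P=np.array([ray("top",u,v,.032)[:2] for u,v in q],np.float32)*1000
print(s[i],cv2.minAreaRect(P),P.mean(0))
E
```

```text
mat [ 0.56773752 -0.36699611  0.004     ] knob [0.54945686 0.07434433 0.107     ] jarlid [0.48241474 0.13773839 0.115     ]
tail [ 1.      0.      0.5417 -0.1387] [0.0271 0.0008]
left [ 0.0151 -0.9999  0.4897 -0.0722] [0.0009 0.0316]
right [ 0.0158 -0.9999  0.6104 -0.0672] [0.0011 0.0321]
[260 184  42  22 460] ((541.5072021484375, -71.737060546875), (36.620304107666016, 118.13665008544922), 15.301379203796387) [540.6854  -70.99827]
```

jog_arm([
  [40, 62, 0, 0, 0, 9.7, 85],
  [40, 62, 0, 0, 0, 9.7, 85],
  [40, 62, 0, 0, 0, 9.7, 85],
  [40, 62, 0, 0, 0, 9.7, 85],
  [40, 62, 0, 0, 0, 9.7, 85],
  [40, 62, 0, 0, 0, 9.7, 85],
  [10, 62, 0, 0, 0, 9.7, 85],
  [4, 62, 0, 0, 0, 0, 85],
  [0, 62, 0, 0, 0, 0, 85],
  [0, 62, 0, 0, 0, 0, 85],
  [0, 62, 0, 0, 0, 0, 85],
  [0, 38, 0, 0, 0, 0, 85],
  [0, 0, 0, 0, 0, 0, 85],
  [0, 0, 0, 0, 0, 0, 85],
])

```text
time_s: 1.85
position: [0.4496, 0.0818, 0.4045]
ee_rot: [[0.005, 1.0, -0.001], [1.0, -0.005, -0.0], [-0.0, -0.001, -1.0]]
ft_force: [0.7, -1.1, 0.2]
gripper_width: 0.0847
grasp_force: 0.0
```

jog_arm([
  [34, 50, 0, 0, 0, 0, 85],
  [0, 8, 0, 0, 0, 0, 85],
  [0, 0, -40, 0, 0, 0, 85],
  [0, 0, -40, 0, 0, 0, 85],
  [0, 0, -40, 0, 0, 0, 85],
  [0, 0, -30, 0, 0, 0, 85],
  [0, 0, -14, 0, 0, 0, 85],
  [0, 0, 0, 0, 0, 0, 85],
  [0, 0, 0, 0, 0, 0, 60],
  [0, 0, 0, 0, 0, 0, 45],
  [0, 0, 0, 0, 0, 0, 45],
  [0, 0, 0, 0, 0, 0, 45],
  [0, 0, 0, 0, 0, 0, 45],
  [0, 0, 0, 0, 0, 0, 45],
], newtons=30)

```text
time_s: 3.6
position: [0.4841, 0.1408, 0.242]
ee_rot: [[0.005, 1.0, 0.002], [1.0, -0.005, -0.0], [-0.0, 0.002, -1.0]]
ft_force: [-1.3, -0.6, 7.5]
gripper_width: 0.0501
grasp_force: 30.2
```

jog_arm([
  [0, 0, 10, 0, 0, 0, 45],
  [0, 0, 25, 0, 0, 0, 45],
  [0, 0, 35, 0, 0, 0, 45],
  [0, 0, 35, 0, 0, 0, 45],
  [0, 0, 25, 0, 0, 0, 45],
  [0, -15, 0, 0, 0, 0, 45],
  [8, -35, 0, 0, 0, 0, 45],
  [9, -48, 0, 0, 0, 0, 45],
  [9, -48, 0, 0, 0, 0, 45],
  [9, -48, 0, 0, 0, 0, 45],
  [9, -48, 0, 0, 0, 0, 45],
  [9, -48, 0, 0, 0, 0, 45],
  [9, -48, 0, 0, 0, 0, 45],
  [9, -48, 0, 0, 0, 0, 45],
  [9, -48, 0, 0, 0, 0, 45],
  [5, -38, 0, 0, 0, 0, 45],
  [0, -25, 0, 0, 0, 0, 45],
  [0, -10, 0, 0, 0, 0, 45],
  [0, 0, 0, 0, 0, 0, 45],
  [0, 0, 0, 0, 0, 0, 45],
])

```text
time_s: 6.1
position: [0.5688, -0.365, 0.3707]
ee_rot: [[0.003, 1.0, 0.0], [1.0, -0.003, 0.001], [0.001, 0.0, -1.0]]
ft_force: [0.4, -0.6, -2.9]
gripper_width: 0.0504
grasp_force: 32.6
```

```bash
python3 - <<'E'
from h import *
o=snap("1");s=o["side"][0]
cv2.imwrite("pics/side1c.png",cv2.resize(s[60:230,170:350],None,fx=3.3,fy=3.3)[...,::-1])
E
```

```text
(no output)
```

View pics/side1c.png

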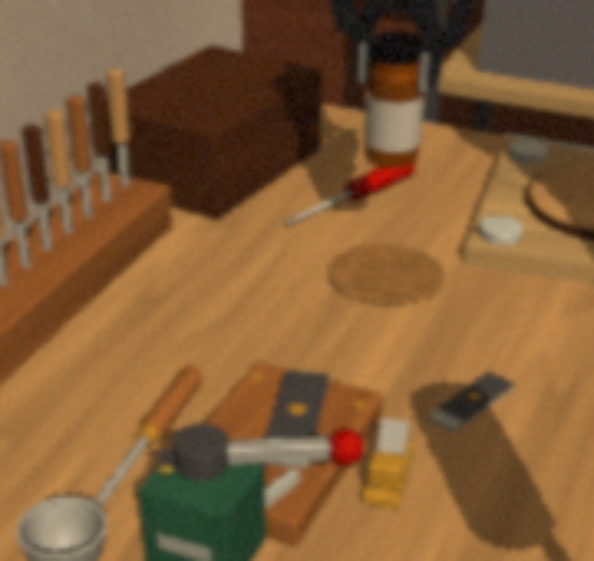

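```bash
python3 -c "
from h import *
print(ray('side',287,142.4,.004))"
```

```text
[ 0.56359405 -0.36015134  0.004     ]
```

jog_arm([
  [0, 0, -20, 0, 0, 0, 45],
  [0, 0, -30, 0, 0, 0, 45],
  [0, 0, -30, 0, 0, 0, 45],
  [0, 0, -20, 0, 0, 0, 45],
  [0, 0, -13, 0, 0, 0, 45],
  [0, 0, -4, 0, 0, 0, 45],
  [0, 0, -3, 0, 0, 0, 45],
  [0, 0, -2, 0, 0, 0, 45],
  [0, 0, 0, 0, 0, 0, 45],
  [0, 0, 0, 0, 0, 0, 45],
])

```text
time_s: 7.45
position: [0.5686, -0.3665, 0.2491]
ee_rot: [[0.005, 1.0, 0.0], [1.0, -0.005, -0.0], [-0.0, 0.0, -1.0]]
ft_force: [-0.0, -0.5, -2.7]
gripper_width: 0.0502
grasp_force: 32.6
```

jog_arm([
  [0, 0, -1, 0, 0, 0, 45],
  [0, 0, -1, 0, 0, 0, 45],
  [0, 0, -1, 0, 0, 0, 45],
  [0, 0, 0, 0, 0, 0, 45],
])

```text
time_s: 7.95
position: [0.5686, -0.3665, 0.2462]
ee_rot: [[0.005, 1.0, 0.0], [1.0, -0.005, -0.0], [-0.0, 0.0, -1.0]]
ft_force: [-0.5, -0.2, 2.9]
gripper_width: 0.0505
grasp_force: 33.1
```

Touched down. Release and rise.

jog_arm([
  [0, 0, 0, 0, 0, 0, 60],
  [0, 0, 0, 0, 0, 0, 75],
  [0, 0, 0, 0, 0, 0, 85],
  [0, 0, 0, 0, 0, 0, 85],
  [0, 0, 20, 0, 0, 0, 85],
  [0, 0, 40, 0, 0, 0, 85],
  [0, 0, 50, 0, 0, 0, 85],
  [0, 0, 50, 0, 0, 0, 85],
  [0, 50, 0, 0, 0, 0, 85],
  [0, 60, 0, 0, 0, 0, 85],
  [0, 60, 0, 0, 0, 7, 85],
  [0, 50, 0, 0, 0, 7, 70],
  [0, 20, 0, 0, 0, 0, 60],
  [0, 0, 0, 0, 0, 0, 55],
  [0, 0, 0, 0, 0, 0, 55],
])

```text
time_s: 9.82
position: [0.5685, -0.1286, 0.406]
ee_rot: [[-0.234, 0.972, 0.0], [0.972, 0.234, -0.001], [-0.001, -0.0, -1.0]]
ft_force: [0.2, -0.9, 0.6]
gripper_width: 0.0549
grasp_force: 0.0
```

```bash
python3 - <<'E'
from h import *
o=snap("2");p,d=o["top"];C=cloud("top",d)
m=(C[...,2]>.09)&(C[...,2]<.14)&(d>0);m[:, :360]=0;m[:150]=0;m[215:]=0;m[:,400:]=0
print("jar",m.sum(),C[m].mean(0),C[m].min(0),C[m].max(0))
s=o["side"][0]
cv2.imwrite("pics/side2.png",np.hstack([cv2.resize(s[80:230,190:330],None,fx=2.8,fy=2.8),cv2.resize(p[130:280,180:320],None,fx=2.8,fy=2.8)])[...,::-1])
E
```

```text
jar 293 [ 0.56872532 -0.36155919  0.11599119] [ 0.54531794 -0.38787929  0.09020094] [ 0.59319311 -0.3409275   0.12491598]
```

View pics/side2.png

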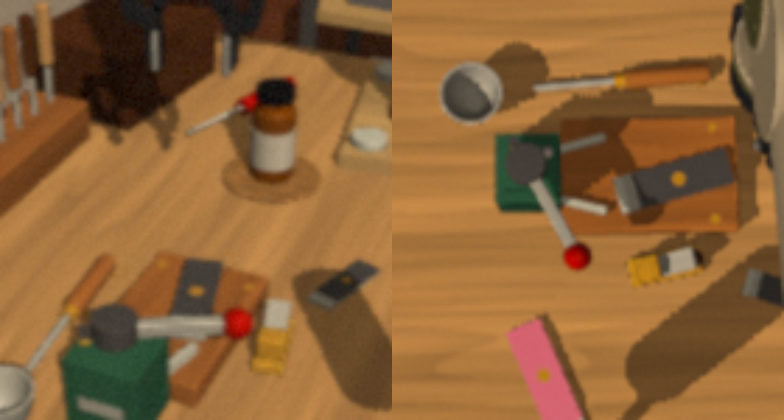

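jog_arm([
  [-17, 15, -30, 0, 0, 0.5, 55],
  [0, 0, -45, 0, 0, 0, 55],
  [0, 0, -45, 0, 0, 0, 55],
  [0, 0, -35, 0, 0, 0, 55],
  [0, 0, -25, 0, 0, 0, 55],
  [0, 0, -11, 0, 0, 0, 55],
  [0, 0, -4, 0, 0, 0, 55],
  [0, 0, -4, 0, 0, 0, 55],
  [0, 0, -3, 0, 0, 0, 55],
  [0, 0, 0, 0, 0, 0, 55],
])

```text
time_s: 11.18
position: [0.5516, -0.1115, 0.204]
ee_rot: [[-0.246, 0.969, 0.0], [0.969, 0.246, -0.0], [-0.0, 0.0, -1.0]]
ft_force: [1.0, 0.5, -0.6]
gripper_width: 0.055
grasp_force: 0.0
```

jog_arm([
  [0, 0, -2, 0, 0, 0, 50],
  [0, 0, -2, 0, 0, 0, 45],
  [0, 0, 0, 0, 0, 0, 36],
  [0, 0, 0, 0, 0, 0, 30],
  [0, 0, 0, 0, 0, 0, 30],
  [0, 0, 0, 0, 0, 0, 30],
  [0, 0, 0, 0, 0, 0, 30],
], newtons=30)

```text
time_s: 12.05
position: [0.5515, -0.1114, 0.1997]
ee_rot: [[-0.246, 0.969, -0.0], [0.969, 0.246, 0.0], [0.0, -0.0, -1.0]]
ft_force: [0.4, -0.7, -0.7]
gripper_width: 0.0367
grasp_force: 30.2
```

jog_arm([
  [0, 0, 1, 0, 0, 0, 30],
  [0, 0, 1, 0, 0, -4, 30],
  [-1, 0, 0, 0, 0, -5, 30],
  [0, 0, 0, 0, 0, -4.7, 30],
  [0, 10, 0, 0, 0, 0, 30],
  [0, 10, 0, 0, 0, 0, 30],
  [0, 10, 0, 0, 0, 0, 30],
  [0, 0, 0, 0, 0, 0, 30],
])

```text
time_s: 13.05
position: [0.5506, -0.08, 0.2018]
ee_rot: [[-0.012, 1.0, 0.0], [1.0, 0.012, 0.0], [0.0, 0.0, -1.0]]
ft_force: [-0.2, -0.7, -2.0]
gripper_width: 0.0366
grasp_force: 30.2
```

```bash
python3 - <<'E'
from h import *
o=snap("3");p=o["top"][0];s=o["side"][0]
cv2.imwrite("pics/c3.png",np.hstack([cv2.resize(s[150:240,200:300],None,fx=4,fy=4),cv2.resize(p[150:240,205:305],None,fx=4,fy=4)])[...,::-1])
E
```

```text
(no output)
```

View pics/c3.png

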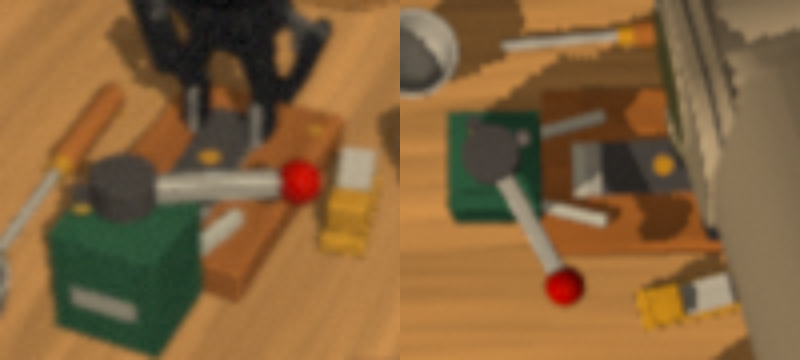

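jog_arm([
  [0, 6, 0, 0, 0, 0, 30],
  [0, 6, 0, 0, 0, 0, 30],
  [0, 6, 0, 0, 0, 0, 30],
  [0, 5, 0, 0, 0, 0, 30],
  [0, 5, 0, 0, 0, 0, 30],
  [0, 5, 0, 0, 0, 0, 30],
  [0, 0, 0, 0, 0, 0, 30],
])

```text
time_s: 14.02
position: [0.5506, -0.0479, 0.2018]
ee_rot: [[-0.01, 1.0, 0.0], [1.0, 0.01, 0.0], [0.0, 0.0, -1.0]]
ft_force: [-0.6, -0.6, -1.5]
gripper_width: 0.0371
grasp_force: 30.2
```

jog_arm([
  [0, 6, 0, 0, 0, 0, 30],
  [0, 6, 0, 0, 0, 0, 30],
  [0, 6, 0, 0, 0, 0, 30],
  [0, 5, 0, 0, 0, 0, 30],
  [0, 5, 0, 0, 0, 0, 30],
  [0, 3, 0, 0, 0, 0, 30],
  [0, 0, 0, 0, 0, 0, 30],
])

```text
time_s: 14.9
position: [0.5505, -0.0172, 0.2018]
ee_rot: [[-0.009, 1.0, 0.0], [1.0, 0.009, 0.0], [0.0, 0.0, -1.0]]
ft_force: [-0.0, 1.0, -1.1]
gripper_width: 0.0369
grasp_force: 30.2
```

jog_arm([
  [0, 3, 0, 0, 0, 0, 30],
  [0, 3, 0, 0, 0, 0, 30],
  [0, 2, 0, 0, 0, 0, 30],
  [0, 2, 0, 0, 0, 0, 30],
  [0, 0, 0, 0, 0, 0, 30],
])

```text
time_s: 15.52
position: [0.5506, -0.0076, 0.2017]
ee_rot: [[-0.009, 1.0, 0.0], [1.0, 0.009, -0.0], [-0.0, 0.0, -1.0]]
ft_force: [0.3, -1.8, -0.8]
gripper_width: 0.0372
grasp_force: 30.2
```

jog_arm([
  [0, 1.5, 0, 0, 0, 0, 30],
  [0, 1.5, 0, 0, 0, 0, 30],
  [0, 0, 0, 0, 0, 0, 30],
])

```text
time_s: 15.9
position: [0.5505, -0.0068, 0.2016]
ee_rot: [[-0.007, 1.0, -0.001], [1.0, 0.007, -0.003], [-0.003, -0.001, -1.0]]
ft_force: [-1.4, -10.6, -1.9]
gripper_width: 0.0369
grasp_force: 30.2
```

jog_arm([
  [0, 0, -1, 0, 0, 0, 30],
  [0, 0, -0.7, 0, 0, 0, 30],
  [0, 0, 0, 0, 0, 0, 30],
  [0, 0, 0, 0, 0, 0, 42],
  [0, -2, 0, 0, 0, 0, 46],
  [0, 0, 0, 0, 0, 0, 46],
  [0, -16, 0, 0, 0, 0, 46],
  [0, -22, 0, 0, 0, 0, 46],
  [0, -22, 0, 0, 0, 0, 40],
  [0, 0, 0, 0, 0, 0, 20],
  [0, 0, 0, 0, 0, 0, 0],
  [0, 0, 0, 0, 0, 0, 0],
  [0, 0, 0, 0, 0, 0, 0],
  [0, 0, 0, 0, 0, 0, 0],
])

```text
time_s: 17.65
position: [0.5506, -0.066, 0.2001]
ee_rot: [[-0.01, 1.0, 0.0], [1.0, 0.01, 0.0], [0.0, 0.0, -1.0]]
ft_force: [-0.6, -0.1, 1.4]
gripper_width: -0.0002
grasp_force: 0.0
```

```bash
python3 - <<'E'
from h import *
o=snap("4");p=o["top"][0];s=o["side"][0]
cv2.imwrite("pics/c4.png",np.hstack([cv2.resize(s[150:240,200:300],None,fx=4,fy=4),cv2.resize(p[150:240,205:305],None,fx=4,fy=4)])[...,::-1])
E
```

```text
(no output)
```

View pics/c4.png

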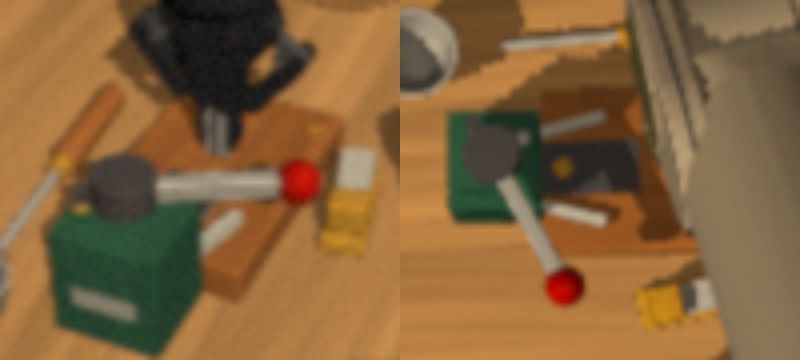

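```bash
python3 -c "
from h import *
print(ray('top',264.2,191.2,.033),ray('top',205+(562-400)/4,191.5,.033))"
```

```text
[ 0.55014439 -0.02662254  0.033     ] [0.55045614 0.02722809 0.033     ]
```

jog_arm([
  [0, 5, 0, 0, 0, 0, 0],
  [0, 5, 0, 0, 0, 0, 0],
  [0, 5, 0, 0, 0, 0, 0],
  [0, 4, 0, 0, 0, 0, 0],
  [0, 3, 0, 0, 0, 0, 0],
  [0, 0, 0, 0, 0, 0, 0],
])

```text
time_s: 18.5
position: [0.5506, -0.0442, 0.2]
ee_rot: [[-0.009, 1.0, 0.0], [1.0, 0.009, 0.0], [0.0, 0.0, -1.0]]
ft_force: [0.3, -0.8, 0.8]
gripper_width: -0.0002
grasp_force: 0.0
```

jog_arm([
  [0, 2, 0, 0, 0, 0, 0],
  [0, 2, 0, 0, 0, 0, 0],
  [0, 2, 0, 0, 0, 0, 0],
  [0, 2, 0, 0, 0, 0, 0],
  [0, 0, 0, 0, 0, 0, 0],
])

```text
time_s: 19.12
position: [0.5505, -0.0379, 0.2]
ee_rot: [[-0.008, 1.0, -0.0], [1.0, 0.008, -0.002], [-0.002, -0.0, -1.0]]
ft_force: [-0.7, -5.9, 1.8]
gripper_width: 0.0003
grasp_force: 3.1
```

jog_arm([
  [0, 2, 0, 0, 0, 0, 0],
  [0, 0, 0, 0, 0, 0, 0],
  [0, -5, 0, 0, 0, 0, 0],
  [0, -15, 5, 0, 0, 0, 0],
  [0, 0, 35, 0, 0, 0, 0],
  [0, 0, 20, 0, 0, 0, 0],
  [-20, 20, 2, 0, 0, 0, 0],
  [-28, 26, 0, 0, 0, 0, 0],
  [0, 0, 0, 0, 0, 0, 0],
])

```text
time_s: 20.25
position: [0.5013, -0.0066, 0.2624]
ee_rot: [[-0.012, 1.0, -0.0], [1.0, 0.012, -0.0], [-0.0, -0.0, -1.0]]
ft_force: [0.5, -0.8, -0.6]
gripper_width: -0.0
grasp_force: 0.0
```

```bash
python3 - <<'E'
from h import *
print(bot.get_state()["position"],bot.get_state()["ft_force"])
p,d=optics.read_camera("top")
hsv=cv2.cvtColor(p,cv2.COLOR_RGB2HSV);k=((hsv[...,0]<8)|(hsv[...,0]>172))&(hsv[...,1]>170);k[:200]=0;k[235:]=0;k[:,:230]=0;k[:,265:]=0
v,u=np.argwhere(k).mean(0);print(k.sum(),ray("top",u,v,.1))
a=np.array([.549,.0755]);prev=None
for q in np.arange(0,1.81,.1):
    f=np.deg2rad(210.5)-q;P=a+.072*np.array([np.cos(f),np.sin(f)])-.024*np.array([np.sin(f),-np.cos(f)])
    print(round(q,1),(P*1000).round(1),None if prev is None else ((P-prev)*1000).round(1));prev=P
E
```

```text
[ 0.50125825 -0.00656905  0.26236094] [ 0.47523035 -0.8234258  -0.64200034]
20 [0.45675656 0.03460295 0.1       ]
0.0 [499.1  18.3] None
0.1 [493.7  23.5] [-5.5  5.3]
0.2 [488.8  29.3] [-4.9  5.8]
0.3 [484.5  35.6] [-4.3  6.2]
0.4 [480.8  42.2] [-3.7  6.6]
0.5 [477.8  49.2] [-3.  7.]
0.6 [475.5  56.4] [-2.3  7.2]
0.7 [474.   63.9] [-1.5  7.4]
0.8 [473.2  71.4] [-0.8  7.5]
0.9 [473.2  79. ] [-0.   7.6]
1.0 [473.9  86.5] [0.7 7.6]
1.1 [475.4  94. ] [1.5 7.4]
1.2 [477.6 101.2] [2.2 7.3]
1.3 [480.5 108.2] [2.9 7. ]
1.4 [484.1 114.9] [3.6 6.7]
1.5 [488.4 121.2] [4.3 6.3]
1.6 [493.3 127. ] [4.9 5.8]
1.7 [498.7 132.3] [5.4 5.3]
1.8 [504.6 137.1] [5.9 4.7]
```

jog_arm([
  [-2, 13, 0, 0, 0, 0, 0],
  [0, 11, 0, 0, 0, 0, 0],
  [-5.5, 5.5, 0, 0, 0, 0, 0],
  [-5, 6, 0, 0, 0, 0, 0],
  [-4, 6, 0, 0, 0, 0, 0],
  [-4, 6.5, 0, 0, 0, 0, 0],
  [-3, 7, 0, 0, 0, 0, 0],
  [-2, 7, 0, 0, 0, 0, 0],
  [-1.5, 7.5, 0, 0, 0, 0, 0],
  [-1, 7.5, 0, 0, 0, 0, 0],
  [0, 7.5, 0, 0, 0, 0, 0],
  [1, 7.5, 0, 0, 0, 0, 0],
  [0, 0, 0, 0, 0, 0, 0],
])

```text
time_s: 21.92
position: [0.4755, 0.0844, 0.262]
ee_rot: [[-0.01, 1.0, -0.0], [1.0, 0.01, 0.001], [0.001, -0.0, -1.0]]
ft_force: [0.5, -1.0, 0.0]
gripper_width: 0.0003
grasp_force: 0.0
```

```bash
python3 - <<'E'
from h import *
o=snap("5");p=o["top"][0];s=o["side"][0]
cv2.imwrite("pics/c5.png",np.hstack([cv2.resize(s[150:240,200:300],None,fx=4,fy=4),cv2.resize(p[150:240,185:285],None,fx=4,fy=4)])[...,::-1])
E
```

```text
(no output)
```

View pics/c5.png

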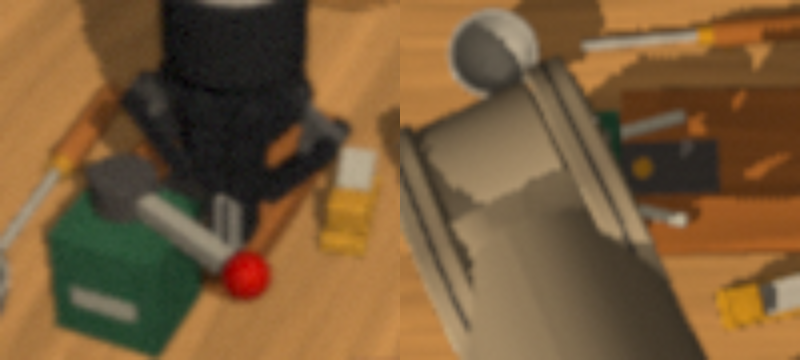

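jog_arm([
  [1, 7.5, 0, 0, 0, 0, 0],
  [2, 7.5, 0, 0, 0, 0, 0],
  [3, 7, 0, 0, 0, 0, 0],
  [3.5, 6.5, 0, 0, 0, 0, 0],
  [4, 6.5, 0, 0, 0, 0, 0],
  [5, 6, 0, 0, 0, 0, 0],
  [5, 5, 0, 0, 0, 0, 0],
  [0, 0, 0, 0, 0, 0, 0],
  [0, 0, 0, 0, 0, 0, 0],
])

```text
time_s: 23.15
position: [0.499, 0.1299, 0.2621]
ee_rot: [[-0.01, 1.0, 0.0], [1.0, 0.01, 0.001], [0.001, 0.0, -1.0]]
ft_force: [1.2, 0.4, -0.8]
gripper_width: 0.0
grasp_force: 0.0
```

```bash
python3 - <<'E'
from h import *
p,d=optics.read_camera("side")
hsv=cv2.cvtColor(p,cv2.COLOR_RGB2HSV);k=((hsv[...,0]<6)|(hsv[...,0]>174))&(hsv[...,1]>190)
k[:170]=0;k[290:]=0;k[:,:180]=0;k[:,290:]=0
v,u=np.argwhere(k).mean(0);P=ray("side",u,v,.095);print(k.sum(),u,v,P)
r=P[:2]-[.549,.0755];print(np.hypot(*r),"lever",np.deg2rad(210.5)-np.arctan2(r[1],r[0])%(2*np.pi))
E
```

```text
120 222.31666666666666 227.275 [0.51676648 0.1740945  0.095     ]
0.10372981836076231 lever 1.7871450206324078
```

Lever at ~1.79 and radius checks (104 mm). Back off and verify everything.

jog_arm([
  [-15, -10, 0, 0, 0, 0, 0],
  [-15, 0, 20, 0, 0, 0, 0],
  [0, 0, 50, 0, 0, 0, 0],
  [0, 0, 60, 0, 0, 0, 0],
  [-20, -50, 20, 0, 0, 0, 0],
  [-20, -60, 0, 0, 0, 0, 0],
  [0, -60, 0, 0, 0, 0, 0],
  [0, -60, 0, 0, 0, 0, 0],
  [0, -60, 0, 0, 0, 0, 0],
  [0, 0, 0, 0, 0, 0, 0],
  [0, 0, 0, 0, 0, 0, 0],
])

```text
time_s: 24.58
position: [0.4293, -0.1692, 0.412]
ee_rot: [[-0.009, 1.0, 0.0], [1.0, 0.009, 0.0], [0.0, 0.0, -1.0]]
ft_force: [-0.5, 0.1, 0.6]
gripper_width: -0.0002
grasp_force: 0.0
```

```bash
python3 - <<'E'
from h import *
o=snap("6");p=o["top"][0]
s=o["side"][0]
cv2.imwrite("pics/c6.png",np.vstack([cv2.resize(p[140:240,180:410],None,fx=3,fy=3),cv2.resize(s[120:220,180:410],None,fx=3,fy=3)])[:600,...,::-1])
print(bot.get_state()["position"],bot.get_state()["ft_force"])
E
```

```text
[ 0.42949741 -0.16838141  0.4121524 ] [-1.01299553  0.14380147 -0.23201748]
```

View pics/c6.png

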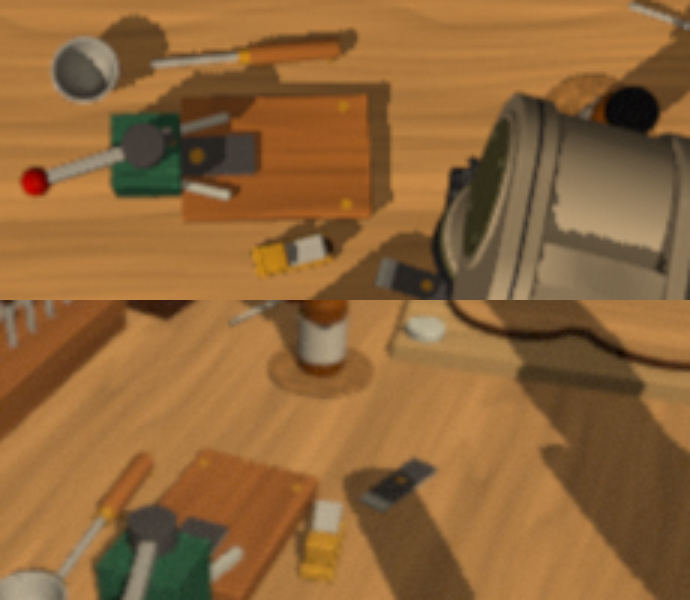

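```bash
python3 - <<'E'
from h import *
for t in "456":
    p=np.load(f"top_{t}.npz")["p"].astype(int);print(t,(p[188:194,258:272,0]-p[188:194,258:272,2]).mean(0).round())
E
```

```text
4 [ 8.  8.  7.  8.  6.  9. 33. 62. 74. 72. 72. 65. 56. 49.]
5 [ 8.  8.  8.  8.  7.  9. 32. 64. 75. 74. 74. 73. 75. 85.]
6 [ 13.  13.  13.  13.  12.  13.  31.  58.  74. 107. 121. 120. 122. 121.]
```

```bash
python3 -c "
from plant import bot
print(bot.sign_off())"
```

```text
the job is handed in; nothing more can be done
None
```

The job is handed in at about 25 s of the 72 s. By my last measurements the jar stands upright on the cork mat, the iron is home against the stop and the locking arm is past its detent at about 1.79 rad; the sign-off gave no verdict.

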